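# Clamp the bone tube in the sprung holder

### The arm

A 7-joint arm with a two-finger parallel gripper is mounted at the origin on the work surface. World frame = base frame: x ahead of the robot, y to its left, z up, the work surface at z = 0. Lengths are in m, angles in rad, forces in N, time in s.
With the tool pointing down it reaches from about 0.4 to 0.875 m from the base axis. Payload 4.4 kg.
Tool frame: the origin (TCP) lies at the very end of the fingers, on their centre line; the grasp point (between the pads) lies 19 mm behind it; x points along the fingers, y is the direction in which the jaws open and shut, and the axes are right-handed (so a half turn about x gives the same grasp; the last joint's range is limited). The gripper opens to 85 mm and grips with 20 to 120 N. Pads are 22 mm wide; open, the fingers measure 114 mm over their backs; the gripper's body (76 mm by 85 mm) begins 54 mm behind the grasp point. The pads swing forward as they close: fully open they stand 13 mm farther back than shut.
Start: joints at [1.081, 0.628, 0.038, 1.517, -0.027, 0.996, -0.02], TCP at [0.267, -0.592, 0.231] pointing down, gripper open.
Joint ranges: [-3.06, 3.06], [-0.37, 2.12], [-1.25, 1.32], [0.18, 2.47], [-1.1, 4.24], [0.23, 1.98], [-2.94, 2.94]. Speed limits (rad/s): [2.57, 2.57, 3.14, 3.14, 3.14, 3.14, 3.14].

### API

Orientations are given as a rotation vector (axis times angle).
In Python, from station import get_obs, vision, ticket gives the robot as it stands.
- The arm moves only by the tool carry_out, never from a script. Its arguments are lists of equal length, an entry for each row: "gripper": the closure, from 0 (fully open) to 1 (shut); "xyz": the shift along the tool's x, y, z in m, a list of three; "yaw": the turn about the tool's x in rad. A call has 1 to 8 rows; each row shifts and turns the commanded pose from where the row before left it, along the tool's axes as they then stand; what a row does not reach is not made up. A row lasts 1/8 s, in which the tool goes at most 62.5 mm and 10.7 degrees, less where a joint would pass 70% of its speed; a pose out of reach is approached as far as the arm can. A call is refused whole if a number of a shift passes 0.0625 or a number of a turn 0.188, either way. A call with a gripper value outside its range is refused whole. The fingers move at their own pace and stop on an object; the grip force is fixed at half the most. Time passes only in rows, so rows that do not move let the fingers close. It gives the time, the measured TCP pose, the force and the opening at its end, in the units of the state.
- get_obs(): the state, without advancing time (a new reading comes with each control period).
- vision.snapshot(name): name is "side" or "top" or "wrist"; returns a dict with "image" (480x640x3 uint8, blue, green, red), "fovy" (degrees; the focal length in pixels is half the picture's height over the tangent of half this angle, whatever the lens; pixels are square), "cx", "cy" (the principal point, pixels), "extrinsics" (4x4, takes a point from camera to world coordinates); the wrist camera has in their place "hand_eye" (4x4, takes a point from camera to tool coordinates, whose origin is the TCP and whose axes are the tool frame's). Camera axes: x right, y down, z forward; pixel columns grow to the right and rows downward; lengths in m; the calibration is good to about 2 mm. A picture is of the moment at which its call begins: read the wrist's pose just before it. There is no depth.
- ticket.hand_in(): hands the job in, once; it reports no verdict.
The state is a dict: "clock": time; "q": joint angles; "qvel": joint speeds; "tau": joint torques, N m; "tcp_pos": TCP position; "tool_rot": TCP orientation; "force": force on the tool from outside, world axes, zero at the start; "ft_torque": the same for the moment, N m; "opening": finger opening in m.
Only numpy, scipy, OpenCV 4.12 (cv2) and the standard library are available. Lean on these libraries where they do the work, as an engineer would, in place of code of your own. Each camera call takes 0.05 s, during which the arm holds its last target.

### The job

Load the middle-length one of the three bone tubes from the rack into the spring-loaded holder: use the tube to press the holder's tall sprung plate back, lower the tube into the two V saddles and let go, so that the spring clamps it lengthwise against the low fixed stop. Leave the shorter and the longer tube lying in the rack.

Things in the scene. Friction and masses are not known exactly. Their poses are not given: they have to be found in the camera images.
- tube_mid: The middle-length one of three level cream bone-model tubes (rigid round bars): 25 mm diameter, 150 mm long, 0.1 kg. Lies in any of the three parallel grooves of a low rack, 75 mm apart, its axis 40 mm above the table; the V saddles under it, 10 mm thick, stand 40 mm either side of its middle, which is free to grip from above (rack floor 6 mm up). Origin mid-axis, x along its length.
- holder: Fixed sprung holder (mm). Origin on the table under the seated tube's middle, z up. Seated tube: along x, axis at y 0, z 48. Low stop plate: face x -75, 12 thick, top z 54. V saddles at x -40, +40: 10 thick, 40 wide, tops z 50; base top z 10. Tall sprung plate: z 24-90, 60 wide, face x +55 at rest, pushed by a tube's end to +x up to 45 (3 to 7.5 N), springs back. Spring block behind, x 125, z 85.
- tube_short: The shortest of the three bone tubes: same cream colour and 25 mm diameter, 110 mm long. Lies in one of the other rack grooves; not to be used. Origin at the middle of its axis, x along its length.
- tube_long: The longest of the three bone tubes: same cream colour and 25 mm diameter, 190 mm long. Lies in one of the other rack grooves; not to be used. Origin at the middle of its axis, x along its length.
Not all that is in view belongs to the job. What is shaped like the tube_mid but pink is not meant.

How it is judged:
At the end, for the whole second after the job is handed in: The middle-length tube lies at rest in both V saddles of the holder, clamped between sprung plate and stop: its middle within 6 mm of the seated place along, across and in height, its axis within 0.1 rad of the holder's x axis (x of tube_mid in the frame of holder between -0.006 and 0.006 m and y of tube_mid in the frame of holder between -0.006 and 0.006 m and z of tube_mid in the frame of holder between 0.042 and 0.054 m and angle between the x axis of tube_mid and the x axis of holder, either way round below 0.1 rad and linear speed of tube_mid below 0.02 m/s); the robot touches nothing.
It fails at once if the short tube is moved more than 30 mm (distance of tube_short from where it was at the start of the episode above 0.03 m).
It fails at once if the long tube is moved more than 30 mm (distance of tube_long from where it was at the start of the episode above 0.03 m).
It also fails if it takes over 42 s, if anything falls off the work surface, if the arm or the gripper's body presses on something with over 40 N, if the wrist force passes 120 N, or if a joint passes its speed limit or range.

## Working session

There is one attempt and no reset: what is moved stays moved. The work goes in short steps, Python scripts to look and compute and a tool call to move; the robot and the scene stay as the last step left them, time stands still between calls to the robot, and variables do not carry over. Pictures are saved under pics/ and viewed, and the job is handed in when it is done.

Besides the shell and the picture viewer there is one more tool, called as a command line: name --pt "numbers of a row" for each row, then --argument value for the rest. carry_out: Moves the arm, as the interface text tells. Its arguments: {"type":"object","properties":{"gripper":{"type":"array","items":{"type":"number"}},"xyz":{"type":"array","items":{"type":"array","items":{"type":"number"}}},"yaw":{"type":"array","items":{"type":"number"}}},"required":["gripper","xyz","yaw"]}

```bash
mkdir -p pics; ls; python3 - <<'E'
from station import get_obs, vision
import cv2,numpy as np
o=get_obs();print(o['clock'],o['tcp_pos'],o['tool_rot'],o['opening'],o['force'])
for n in ['side','top','wrist']:
    s=vision.snapshot(n);cv2.imwrite(f'pics/{n}0.png',s['image'])
    np.savez(f'{n}0.npz',**s)
    print(n,s['fovy'],s['cx'],s['cy'],np.round(s.get('extrinsics',s.get('hand_eye')),4).tolist(),s.keys())
E
```

```text
pics
0.0 [ 0.26704386 -0.59191795  0.23038993] [ 1.98779126  0.42962205 -1.9886839 ] 0.08559216001184713 [-0.11324474  0.47183222  0.10239551]
side 55.2582403042933 318.87212727622875 233.93934363222613 [[-0.8402, -0.2634, 0.474, -0.0344], [-0.5421, 0.4349, -0.719, 0.6528], [-0.0168, -0.8611, -0.5082, 0.5768], [0.0, 0.0, 0.0, 1.0]] dict_keys(['image', 'fovy', 'cx', 'cy', 'extrinsics'])
top 42.671776918192194 326.0892968728845 246.90845629847516 [[-0.0205, -0.9865, 0.1628, 0.2414], [-0.9996, 0.0234, 0.016, -0.085], [-0.0195, -0.1624, -0.9865, 1.254], [0.0, 0.0, 0.0, 1.0]] dict_keys(['image', 'fovy', 'cx', 'cy', 'extrinsics'])
wrist 61.2721908637156 316.0089725649615 242.7588638994426 [[0.0001, -0.3276, 0.9448, -0.1416], [1.0, 0.0005, 0.0001, 0.0002], [-0.0004, 0.9448, 0.3276, -0.0846], [0.0, 0.0, 0.0, 1.0]] dict_keys(['image', 'fovy', 'cx', 'cy', 'hand_eye'])
```

View pics/side0.png

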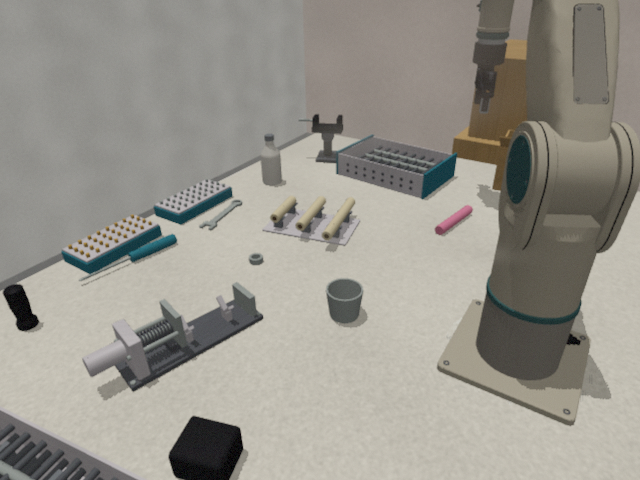

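View pics/top0.png

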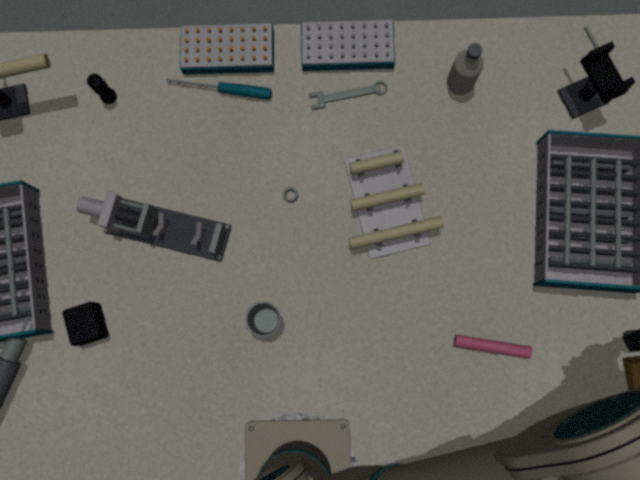

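View pics/wrist0.png

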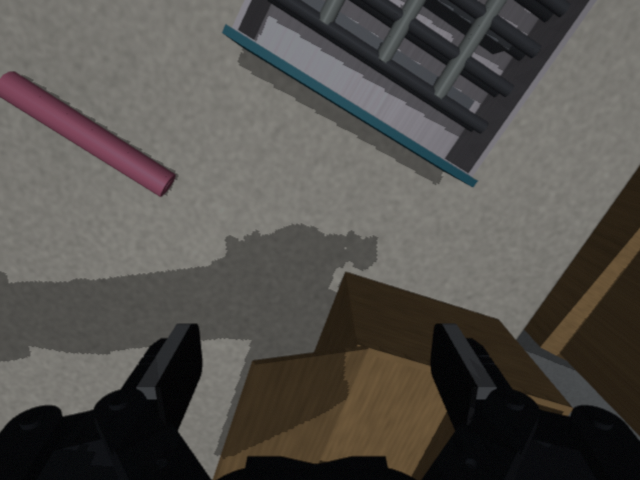

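Candidates in the top view: cream tubes at (377,162), (388,197) and (395,233), a cream bar on a stand at (22,66), and a pink tube at (492,346). I expect the middle-length one to be (388,197), and I'll check that by measuring it and taking a close crop.

```bash
cat > h.py <<'E'
import numpy as np,cv2
def f_of(s): return 240/np.tan(np.radians(float(s['fovy']))/2)
def ray(s,uv,T=None):
    T=s['extrinsics'] if T is None else T
    f=f_of(s);d=np.array([(uv[0]-s['cx'])/f,(uv[1]-s['cy'])/f,1.]);return T[:3,3],T[:3,:3]@d
def plane(s,uv,z,T=None):
    c,d=ray(s,uv,T);return c+d*(z-c[2])/d[2]
def proj(s,p,T=None):
    T=s['extrinsics'] if T is None else T
    q=T[:3,:3].T@(np.asarray(p)-T[:3,3]);f=f_of(s);return np.array([s['cx']+f*q[0]/q[2],s['cy']+f*q[1]/q[2]])
E
python3 - <<'E'
from h import *
s=dict(np.load('top0.npz'));im=s['image']
hsv=cv2.cvtColor(im,cv2.COLOR_BGR2HSV)
roi=np.zeros(im.shape[:2],np.uint8);roi[130:270,320:470]=1
m=((hsv[...,1]>60)&(hsv[...,0]>12)&(hsv[...,0]<35)&(hsv[...,2]>70)).astype(np.uint8)*roi
cs,_=cv2.findContours(m,cv2.RETR_EXTERNAL,cv2.CHAIN_APPROX_NONE)
for c in cs:
    if cv2.contourArea(c)<100: continue
    r=cv2.minAreaRect(c);b=cv2.boxPoints(r)
    P=np.array([plane(s,p,.04)[:2] for p in b]);e=[np.linalg.norm(P[0]-P[1]),np.linalg.norm(P[1]-P[2])]
    L=(P[1]-P[0]) if e[0]>e[1] else P[2]-P[1]
    print(np.round(r[0]),np.round(P.mean(0),4),np.round(e,4),np.degrees(np.arctan2(L[1],L[0])))
a=cv2.resize(im[130:270,330:460],None,fx=4,fy=4,interpolation=cv2.INTER_CUBIC)
cv2.imwrite('pics/c1.png',a)
a=cv2.resize(im[180:270,70:240],None,fx=4.5,fy=4.5,interpolation=cv2.INTER_CUBIC)
cv2.imwrite('pics/c2.png',cv2.convertScaleAbs(a,alpha=1.5,beta=20))
s=dict(np.load('side0.npz'));im=s['image']
a=cv2.resize(im[270:390,75:275],None,fx=4,fy=4,interpolation=cv2.INTER_CUBIC)
cv2.imwrite('pics/c3.png',a)
E
```

```text
[396. 232.] [ 0.4683 -0.2055] [0.1896 0.0224] -77.9321802899777
[387. 196.] [ 0.5423 -0.1908] [0.1489 0.0237] -78.11847021603936
[376. 162.] [ 0.6148 -0.1712] [0.1075 0.0228] -77.71659139365197
```

View pics/c1.png

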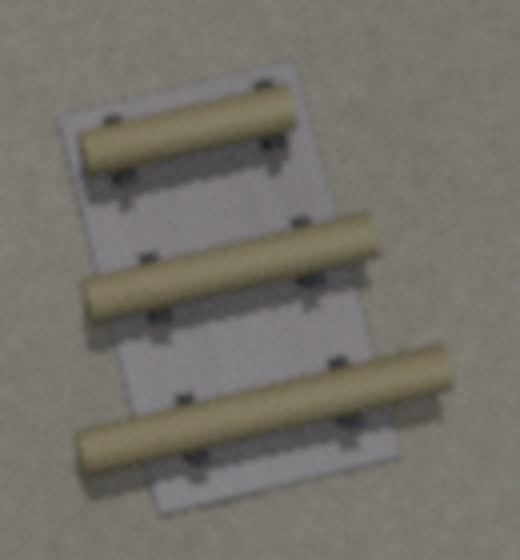

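View pics/c2.png

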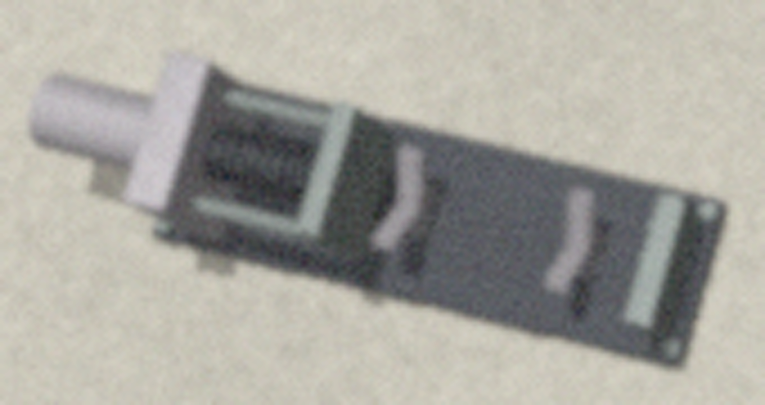

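View pics/c3.png

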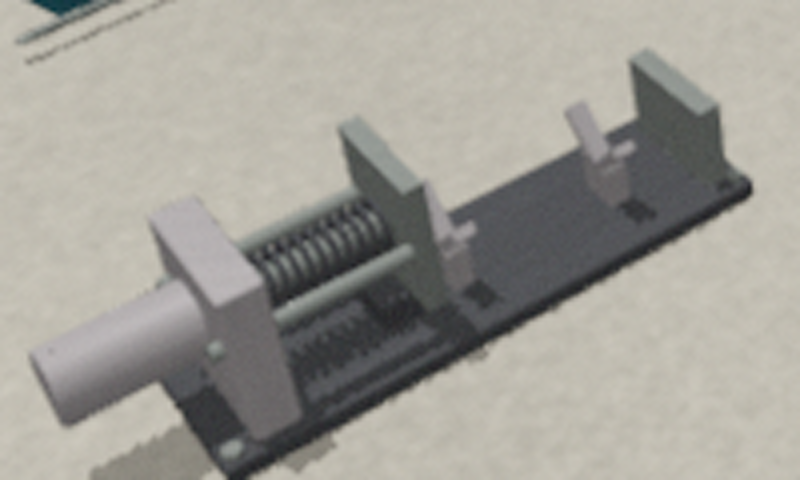

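```bash
python3 - <<'E'
from h import *
from station import get_obs
from scipy.spatial.transform import Rotation as R
s=dict(np.load('top0.npz'))
g=lambda u,v,z: plane(s,(70+(u+.5)/4.5-.5,180+(v+.5)/4.5-.5),z)[:2]
st=[g(660,195,.054),g(625,320,.054)]; sp=[g(358,110,.09),g(322,235,.09)]
so=[g(685,198,.054),g(648,325,.054)]
bl=[g(172,55,.085),g(212,62,.085),g(165,215,.085),g(125,200,.085)]
a=np.mean(st,0);b=np.mean(sp,0);print(a,b,np.linalg.norm(b-a),np.mean(so,0),np.mean(bl,0))
d=(b-a)/np.linalg.norm(b-a);print('ang',np.degrees(np.arctan2(d[1],d[0])));
for e in (st,sp,so):
  v=e[0]-e[1];print(np.linalg.norm(v),np.degrees(np.arctan2(v[1],v[0]))+90)
print('c',a+d*.075,b-d*.055)
t=dict(np.load('side0.npz'))
g2=lambda u,v,z: plane(t,(75+(u+.5)/4-.5,270+(v+.5)/4-.5),z)[:2]
print('side stop',g2(632,60,.054),g2(705,115,.054),'plate',g2(362,117,.09),g2(425,183,.09))
print(proj(t,[*(a+d*.075),.048]))
o=get_obs();M=R.from_rotvec(o['tool_rot']).as_matrix();print(M.round(3),o['clock'])
E
```

```text
[0.46516712 0.16048426] [0.49899965 0.2848175 ] 0.1288541610792385 [0.46311392 0.14980499] [0.51961585 0.36209979]
ang 74.77771334944983
0.05787534588334036 74.970297802392
0.056692373066628575 75.5572879236799
0.05893803916928287 74.28852875995571
c [0.48485946 0.23285284] [0.4845586 0.2317472]
side stop [0.49078644 0.15720448] [0.43410647 0.1710331 ] plate [0.52562677 0.28201277] [0.47024217 0.29764645]
[206.73995529 310.23166778]
[[-0.001  0.411 -0.912]
 [ 0.001 -0.912 -0.411]
 [-1.    -0.001  0.   ]] 0.15
```

The close crop confirms the choice. The three tubes measure 108, 149 and 190 mm, so tube_mid is the centre one at pixel (388,197), at about (0.542, -0.191) with its axis at -78°. The holder's origin is at about (0.484, 0.232), with its x axis at 75°. I'll move over the rack.

carry_out --gripper '[0,0,0,0,0,0,0,0]' --pt "0 -0.0316 -0.052" --pt "0 -0.0316 -0.052" --pt "0 -0.0316 -0.052" --pt "0 -0.0316 -0.052" --pt "0 -0.0316 -0.052" --pt "0 -0.0316 -0.052" --pt "0 -0.0316 -0.052" --pt "0 -0.0316 -0.052" --yaw '[0,0,0,0,0,0,0,0]'

```text
clock: 1.15
tcp_pos: [0.5434, -0.1893, 0.2312]
tool_rot: [1.987, 0.427, -1.988]
force: [0.4, -0.5, 0.2]
opening: 0.0854
```

carry_out --gripper '[0.4,0.4,0.4,0.4,0.4,0.4,0.4,0.4]' --pt "0 0 0" --pt "0 0 0" --pt "0 0 0" --pt "0 0 0" --pt "0 0 0" --pt "0 0 0" --pt "0 0 0" --pt "0 0 0" --yaw '[-0.17,-0.17,-0.17,-0.17,-0.17,-0.17,-0.17,-0.166]'

```text
clock: 2.15
tcp_pos: [0.5423, -0.191, 0.2311]
tool_rot: [1.05, 1.303, -1.05]
force: [-0.6, 0.3, 0.4]
opening: 0.0512
```

```bash
cat >> h.py <<'E'
def wristsnap(name):
    from station import get_obs, vision
    from scipy.spatial.transform import Rotation as R
    o=get_obs();s=vision.snapshot('wrist');T=np.eye(4);T[:3,:3]=R.from_rotvec(o['tool_rot']).as_matrix();T[:3,3]=o['tcp_pos']
    s['extrinsics']=T@s['hand_eye'];s['T']=T
    cv2.imwrite(f'pics/{name}.png',s['image']);np.savez(name+'.npz',**s)
    y=T[:3,1];z=T[:3,2]
    print(o['clock'],o['tcp_pos'].round(4),'open',round(o['opening'],4),'F',o['force'].round(2),'zang',np.degrees(np.arctan2(z[1],z[0])).round(2),'tilt',T[:3,0].round(3),'q7',round(o['q'][6],2))
    return s
E
python3 - <<'E'
from h import *
s=wristsnap('w1');im=s['image']
hsv=cv2.cvtColor(im,cv2.COLOR_BGR2HSV)
m=((hsv[...,1]>60)&(hsv[...,0]>12)&(hsv[...,0]<35)&(hsv[...,2]>60)).astype(np.uint8)
cs,_=cv2.findContours(m,cv2.RETR_EXTERNAL,cv2.CHAIN_APPROX_NONE)
for c in cs:
    if cv2.contourArea(c)<500: continue
    r=cv2.minAreaRect(c);b=cv2.boxPoints(r)
    P=np.array([plane(s,p,.04)[:2] for p in b]);e=[np.linalg.norm(P[0]-P[1]),np.linalg.norm(P[1]-P[2])]
    L=(P[1]-P[0]) if e[0]>e[1] else P[2]-P[1]
    print(np.round(r[0]),np.round(P.mean(0),4),np.round(e,4),np.degrees(np.arctan2(L[1],L[0])))
E
```

```text
2.15 [ 0.5423 -0.191   0.2311] open 0.0512 F [-0.62  0.32  0.39] zang -77.72 tilt [-0.001  0.    -1.   ] q7 0.29
```

View pics/w1.png

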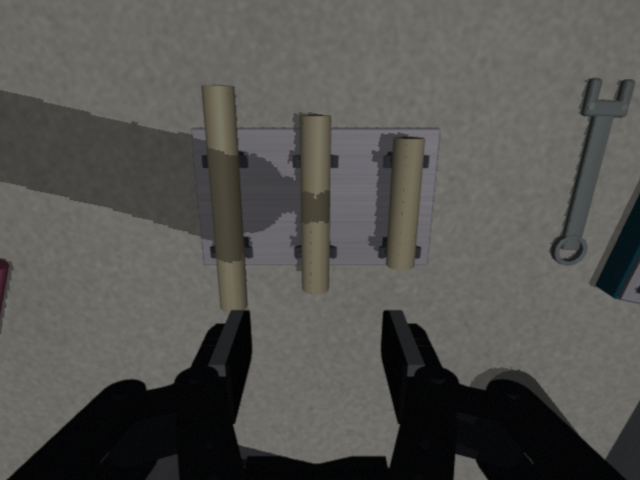

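```bash
python3 - <<'E'
from h import *
s=dict(np.load('w1.npz'));im=s['image']
for x in [(316,200),(316,280),(315,150),(360,200)]: print(im[x[1],x[0]],cv2.cvtColor(im,cv2.COLOR_BGR2HSV)[x[1],x[0]])
hsv=cv2.cvtColor(im,cv2.COLOR_BGR2HSV)
m=((hsv[...,1]>45)&(hsv[...,0]>12)&(hsv[...,0]<35)).astype(np.uint8)
m=cv2.morphologyEx(m,cv2.MORPH_CLOSE,np.ones((5,5)));m[310:]=0
cs,_=cv2.findContours(m,cv2.RETR_EXTERNAL,cv2.CHAIN_APPROX_NONE)
for c in cs:
    if cv2.contourArea(c)<500: continue
    r=cv2.minAreaRect(c);b=cv2.boxPoints(r)
    P=np.array([plane(s,p,.04)[:2] for p in b]);e=[np.linalg.norm(P[0]-P[1]),np.linalg.norm(P[1]-P[2])]
    L=(P[1]-P[0]) if e[0]>e[1] else P[2]-P[1]
    d=np.r_[P.mean(0),.04]-s['T'][:3,3]
    print(np.round(r[0]),np.round(P.mean(0),4),np.round(e,4),np.degrees(np.arctan2(L[1],L[0])),'tool',(s['T'][:3,:3].T@d).round(4))
# tcp projection at tube height
print(proj(s,[.5423,-.191,.04]))
E
```

```text
[57 69 73] [23 56 73]
[ 86 104 110] [ 23  56 110]
[ 91 108 115] [ 21  53 115]
[108 102 104] [130  14 108]
[404. 203.] [ 0.6144 -0.1741] [0.1136 0.0244] 101.19907113951966 tool [ 0.1911  0.0742 -0.0012]
[315. 204.] [ 0.542  -0.1932] [0.0235 0.1542] -77.04651587659254 tool [ 0.1911 -0.0007  0.0021]
[226. 197.] [ 0.4686 -0.2065] [0.0243 0.193 ] -76.80951909388243 tool [ 0.1911 -0.0752 -0.0005]
[315.91187537 208.12004445]
```

The wrist view shows tube_mid at pixel (315,204). It is centred between the jaws and aligned to within 1°. I'll descend and grip.

carry_out --gripper '[0.4,0.4,0.4,0.4,0.4,0.4,0.4,0.4]' --pt "0.04 -0.0005 0.001" --pt "0.04 0 0" --pt "0.04 0 0" --pt "0.03 0 0" --pt "0.025 0 0" --pt "0.02 0 0" --pt "0.013 0 0" --pt "0 0 0" --yaw '[0,0,0,0,0,0,0,0]'

```text
clock: 3.2
tcp_pos: [0.5417, -0.1919, 0.0225]
tool_rot: [1.054, 1.302, -1.055]
force: [-0.3, 0.5, 0.6]
opening: 0.0515
```

carry_out --gripper '[1,1,1,1,1,1,1,1]' --pt "0 0 0" --pt "0 0 0" --pt "0 0 0" --pt "0 0 0" --pt "0 0 0" --pt "0 0 0" --pt "0 0 0" --pt "0 0 0" --yaw '[0,0,0,0,0,0,0,0]'

```text
clock: 4.2
tcp_pos: [0.5418, -0.1925, 0.0243]
tool_rot: [1.053, 1.301, -1.055]
force: [-3.5, -0.3, 6.0]
opening: 0.0229
```

carry_out --gripper '[1,1,1,1,1]' --pt "-0.02 0 0" --pt "-0.04 0 0" --pt "-0.04 0 0" --pt "-0.04 0 0" --pt "0 0 0" --yaw '[0,0,0,0,0]'

```text
clock: 4.82
tcp_pos: [0.545, -0.1927, 0.167]
tool_rot: [1.056, 1.293, -1.05]
force: [-0.0, 0.2, -0.8]
opening: 0.0234
```

```bash
python3 - <<'E'
from h import *
s=wristsnap('w2')
from station import vision
t=vision.snapshot('top');cv2.imwrite('pics/t2.png',t['image']);np.savez('t2.npz',**t)
t=vision.snapshot('side');cv2.imwrite('pics/s2.png',t['image']);np.savez('s2.npz',**t)
E
```

```text
4.825 [ 0.545  -0.1927  0.167 ] open 0.0234 F [-0.01  0.24 -0.83] zang -78.05 tilt [ 0.008 -0.002 -1.   ] q7 0.24
```

View pics/w2.png

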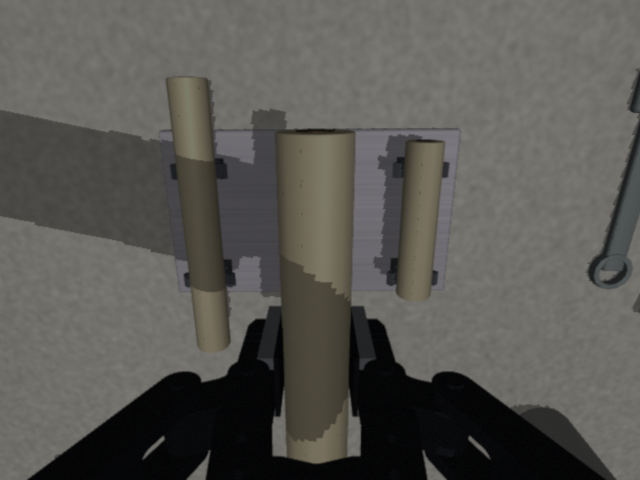

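View pics/s2.png

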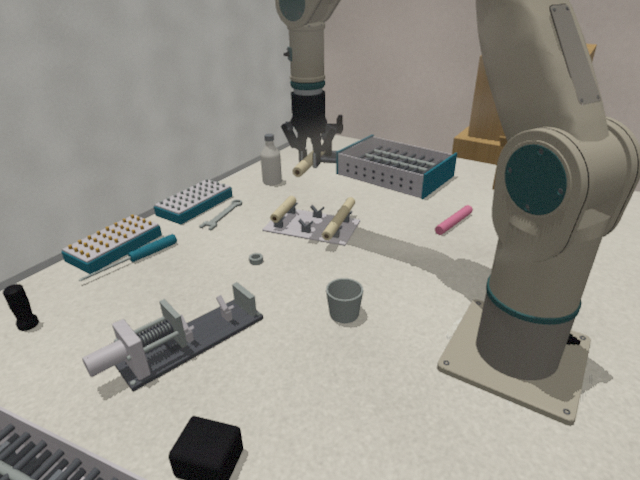

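carry_out --gripper '[1,1,1,1,1,1,1,1]' --pt "-0.008 0.008 -0.028" --pt "-0.008 0.0155 -0.054" --pt "-0.008 0.0155 -0.054" --pt "-0.008 0.0155 -0.054" --pt "-0.008 0.0155 -0.054" --pt "-0.008 0.0155 -0.054" --pt "-0.008 0.0155 -0.054" --pt "0 0.008 -0.032" --yaw '[0,0,0,0,0,0,0,0]'

```text
clock: 5.98
tcp_pos: [0.5684, 0.2102, 0.2184]
tool_rot: [1.052, 1.304, -1.051]
force: [0.4, -0.6, -0.0]
opening: 0.0232
```

carry_out --gripper '[1,1,1,1,1]' --pt "0 0 0" --pt "0 0 0" --pt "0 0 0" --pt "0 0 0" --pt "0 0 0" --yaw '[0.12,0.12,0.12,0.11,0]'

```text
clock: 6.6
tcp_pos: [0.5685, 0.206, 0.2178]
tool_rot: [1.395, 1.075, -1.4]
force: [-0.6, 0.4, -1.5]
opening: 0.0232
```

```bash
python3 - <<'E'
from h import *
s=wristsnap('w3')
from station import vision
t=vision.snapshot('side');cv2.imwrite('pics/s3.png',t['image']);np.savez('s3.npz',**t)
E
```

```text
6.6 [0.5685 0.206  0.2178] open 0.0232 F [-0.57  0.43 -1.46] zang -104.88 tilt [-0.002 -0.001 -1.   ] q7 -0.78
```

View pics/w3.png

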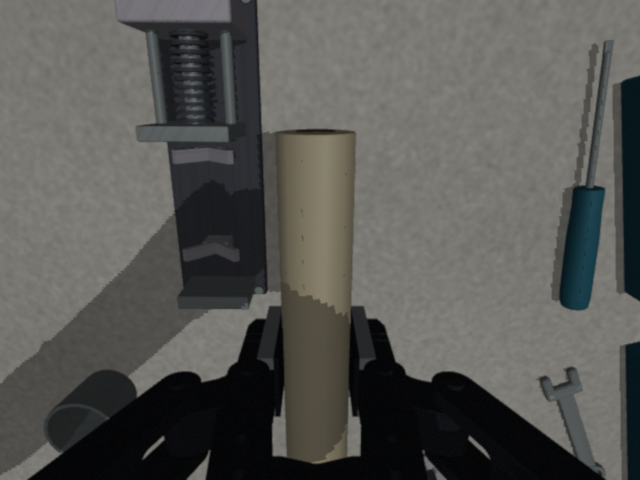

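```bash
python3 - <<'E'
from h import *
s=dict(np.load('w3.npz'));im=s['image']
a=cv2.resize(im[90:330,120:300],None,fx=3,fy=2.5,interpolation=cv2.INTER_CUBIC);a=cv2.resize(im[100:320,120:300],None,fx=2.7,fy=2.7,interpolation=cv2.INTER_CUBIC)
cv2.imwrite('pics/c4.png',cv2.convertScaleAbs(a,alpha=2.0,beta=20))
E
```

```text
(no output)
```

View pics/c4.png

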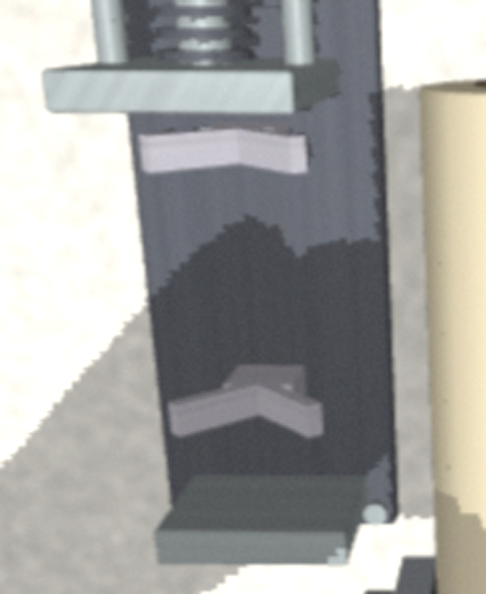

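```bash
python3 - <<'E'
from h import *
s=dict(np.load('w3.npz'))
g=lambda u,v,z: plane(s,(120+(u+.5)/2.7-.5,100+(v+.5)/2.7-.5),z)[:2]
F={'stop face':(g(158,530,.054),g(350,528,.054)),'stop out':(g(158,562,.054),g(346,562,.054)),'plate face':(g(48,110,.09),g(294,110,.09)),'plate back':(g(44,72,.09),g(294,66,.09)),
'sad+40':(g(140,155,.05),g(307,152,.05)),'sad-40':(g(171,419,.05),g(322,420,.05))}
for k,(a,b) in F.items():
  v=b-a;print(k,(a+b)/2,np.linalg.norm(v).round(4),np.degrees(np.arctan2(v[1],v[0]))+90)
m=lambda k:(F[k][0]+F[k][1])/2
d=m('sad+40')-m('sad-40');print(np.linalg.norm(d),np.degrees(np.arctan2(d[1],d[0])),(m('sad+40')+m('sad-40'))/2)
d=m('plate face')-m('stop face');L=np.linalg.norm(d);print(L,np.degrees(np.arctan2(d[1],d[0])),m('stop face')+d/L*.075,m('plate face')-d/L*.055)
# tube end in tool frame
T=s['hand_eye']
for x in(-.0157,-.0157-.0125):
  c,dd=ray(s,(315,130 if x<-.02 else 131),T);print('tube end tool',c+dd*(x-c[0])/dd[0])
for r,x in((135,0),(250,0)):
  for xx in (278,355): 
    c,dd=ray(s,(xx,r),T); print(r,xx,(c+dd*(-.0157-c[0])/dd[0]).round(4))
E
```

```text
stop face [0.46811069 0.16159633] 0.0596 75.85923026481515
stop out [0.46365293 0.15091303] 0.0589 75.20162958610808
plate face [0.50084541 0.28689581] 0.059 75.15723707075804
plate back [0.50377275 0.29589543] 0.0594 76.47209774786471
sad+40 [0.49739921 0.27192779] 0.0467 76.17353807980098
sad-40 [0.47671019 0.1952876 ] 0.0457 74.7799991551846
0.07938358714893376 74.89309793894573 [0.4870547 0.2336077]
0.1295049092036395 75.35861705370893 [0.4870683  0.23416084] [0.48694316 0.23368183]
tube end tool [-0.0157     -0.00017624 -0.07634877]
tube end tool [-0.0282     -0.00014983 -0.07742007]
135 278 [-0.0157 -0.0113 -0.0752]
135 355 [-0.0157  0.0119 -0.0752]
250 278 [-0.0157 -0.0124 -0.0383]
250 355 [-0.0157  0.013  -0.0383]
```

The wrist view gives the holder's origin at (0.487, 0.234) and its axis at 75.1°, from saddle corners at crop pixels (140,155), (307,152), (171,419) and (322,420). The tube's end is at tool z = -0.076. I'll move in above the stop and check.

carry_out --gripper '[1,1,1,1,1,1,1,1]' --pt "0 -0.029 0.0076" --pt "0 -0.029 0.0076" --pt "0 -0.0284 0.0075" --pt "0 0 0" --pt "0.03 0 0" --pt "0.04 0 0" --pt "0.03 0 0" --pt "0 0 0" --yaw '[0,0,0,0,0,0,0,0]'

```text
clock: 7.7
tcp_pos: [0.4793, 0.2057, 0.1173]
tool_rot: [1.395, 1.075, -1.402]
force: [-0.7, 0.5, -0.2]
opening: 0.0235
```

```bash
python3 - <<'E'
from h import *
s=wristsnap('w4')
from station import vision
t=vision.snapshot('side');np.savez('s4.npz',**t)
cv2.imwrite('pics/s4.png',cv2.resize(t['image'][180:400,60:320],None,fx=2.7,fy=2.7,interpolation=cv2.INTER_CUBIC))
E
```

```text
7.7 [0.4793 0.2057 0.1173] open 0.0235 F [-0.66  0.53 -0.2 ] zang -104.93 tilt [-0.004 -0.002 -1.   ] q7 -0.9
```

View pics/w4.png

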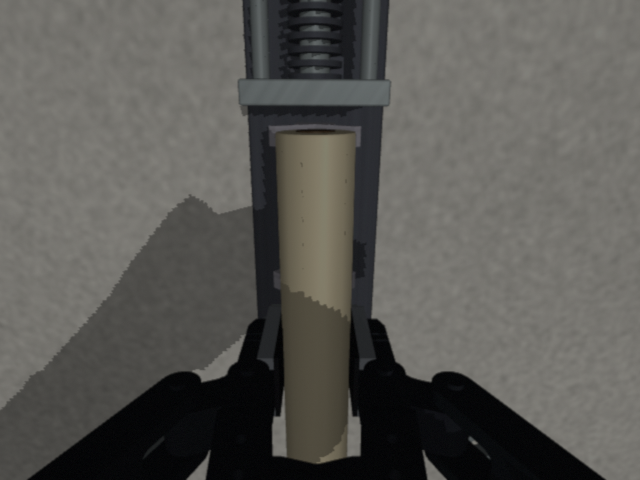

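View pics/s4.png

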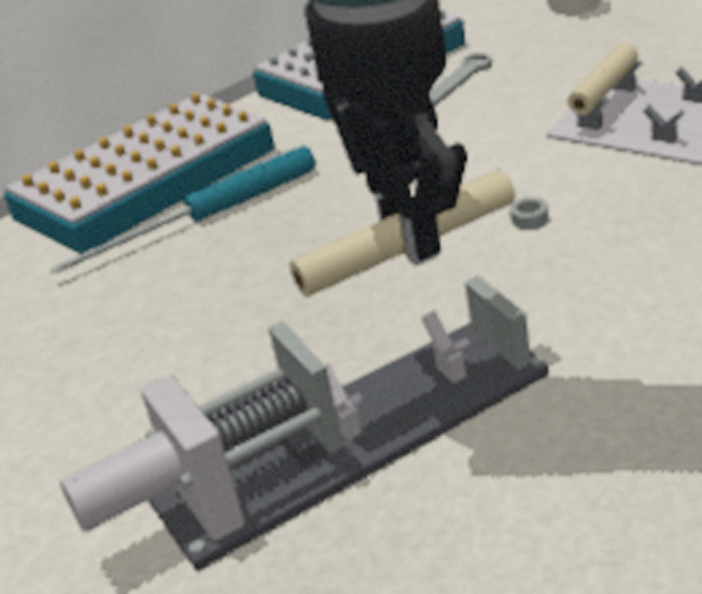

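The tube is centred on the plate (plate columns 239–390, tube 277–355), with a gap left ahead of the plate face. I'll lower to pressing height.

carry_out --gripper '[1,1,1,1,1]' --pt "0.015 0 0" --pt "0.02 0 0" --pt "0.015 0 0" --pt "0.011 0 0" --pt "0 0 0" --yaw '[0,0,0,0,0]'

```text
clock: 8.43
tcp_pos: [0.4795, 0.2064, 0.0576]
tool_rot: [1.398, 1.075, -1.4]
force: [0.0, 0.4, 0.1]
opening: 0.0235
```

```bash
python3 - <<'E'
from h import *
s=wristsnap('w5')
from station import vision
t=vision.snapshot('side');np.savez('s5.npz',**t)
cv2.imwrite('pics/s5.png',cv2.resize(t['image'][220:390,80:280],None,fx=3.5,fy=3.5,interpolation=cv2.INTER_CUBIC))
E
```

```text
8.425 [0.4795 0.2064 0.0576] open 0.0235 F [0.01 0.45 0.13] zang -104.95 tilt [-0.001 -0.001 -1.   ] q7 -0.93
```

View pics/s5.png

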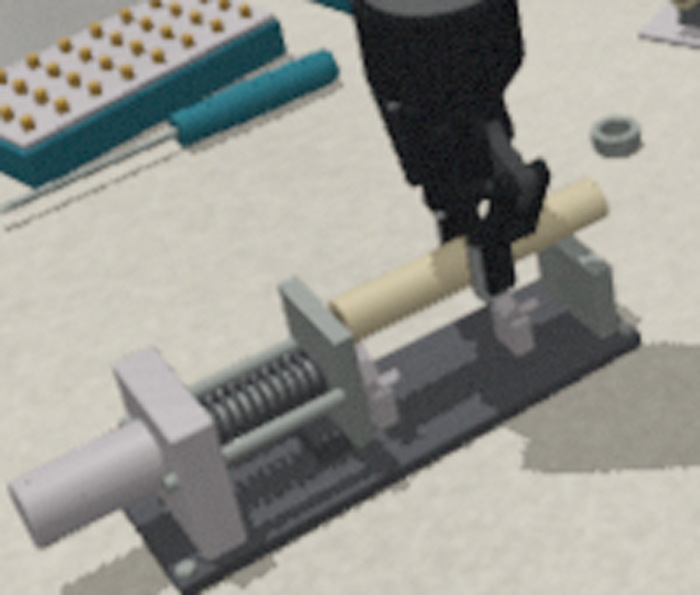

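carry_out --gripper '[1,1,1,1,1,1,1]' --pt "0 0 -0.006" --pt "0 0 -0.006" --pt "0 0 -0.006" --pt "0 0 -0.006" --pt "0 0 -0.006" --pt "0 0 -0.006" --pt "0 0 0" --yaw '[0,0,0,0,0,0,0]'

```text
clock: 9.4
tcp_pos: [0.4894, 0.2408, 0.0583]
tool_rot: [1.398, 1.073, -1.4]
force: [-0.5, -6.2, 1.0]
opening: 0.023
```

```bash
python3 - <<'E'
from h import *
s=wristsnap('w6')
p=s['T'][:3,3][:2]-[.487,.2338];a=np.radians(75.1);print('holder xy',p@[np.cos(a),np.sin(a)],p@[-np.sin(a),np.cos(a)])
from station import vision
t=vision.snapshot('side');np.savez('s6.npz',**t)
cv2.imwrite('pics/s6.png',cv2.resize(t['image'][220:390,80:280],None,fx=3.5,fy=3.5,interpolation=cv2.INTER_CUBIC))
E
```

```text
9.4 [0.4894 0.2408 0.0583] open 0.023 F [-0.5  -6.2   1.05] zang -104.98 tilt [-0.    -0.001 -1.   ] q7 -0.96
holder xy 0.007360886437580687 -0.0005220802537960623
```

View pics/s6.png

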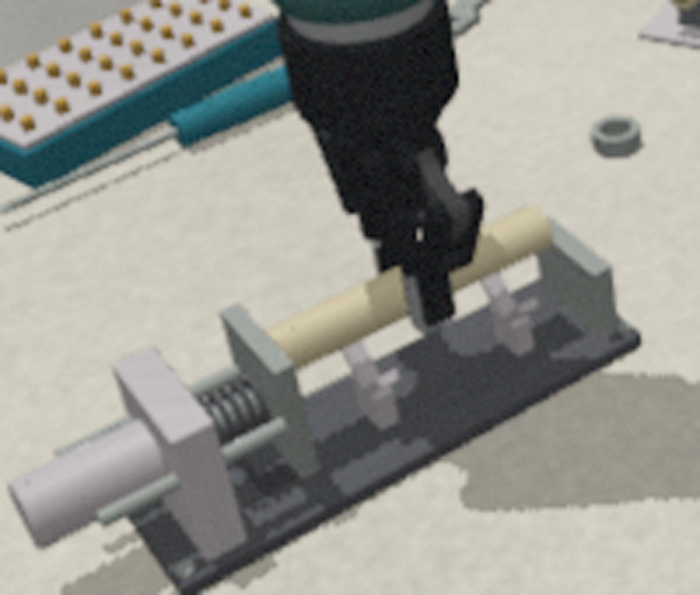

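View pics/w6.png

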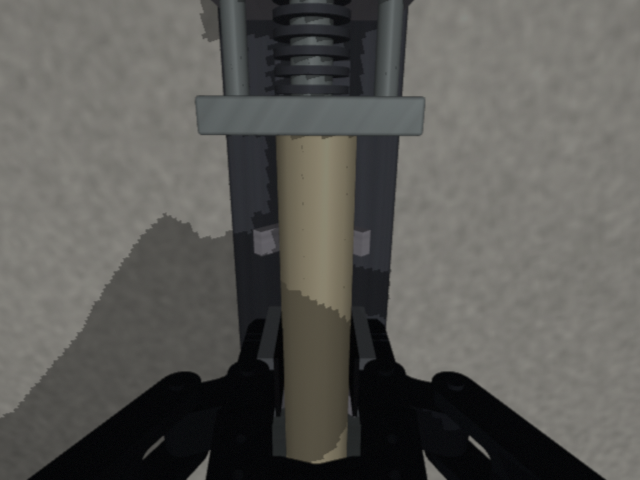

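The plate is pressed back with 6.2 N and the tube hasn't slipped. It sits about 1.5 mm to the right of the saddle centre (saddle 254–370, tube 279–354). I'll correct that and lower partway.

carry_out --gripper '[1,1,1,1]' --pt "0 -0.0012 0" --pt "0.006 0 0" --pt "0.008 0 0" --pt "0 0 0" --yaw '[0,0,0,0]'

```text
clock: 10.0
tcp_pos: [0.4874, 0.2405, 0.0439]
tool_rot: [1.397, 1.073, -1.401]
force: [-1.2, -5.2, 3.4]
opening: 0.0236
```

```bash
python3 - <<'E'
from h import *
s=wristsnap('w7')
from station import vision
t=vision.snapshot('side');np.savez('s7.npz',**t)
cv2.imwrite('pics/s7.png',cv2.resize(t['image'][260:370,130:280],None,fx=5,fy=5,interpolation=cv2.INTER_CUBIC))
E
```

```text
10.0 [0.4874 0.2405 0.0439] open 0.0236 F [-1.18 -5.21  3.44] zang -104.99 tilt [-0.002 -0.002 -1.   ] q7 -0.97
```

View pics/s7.png

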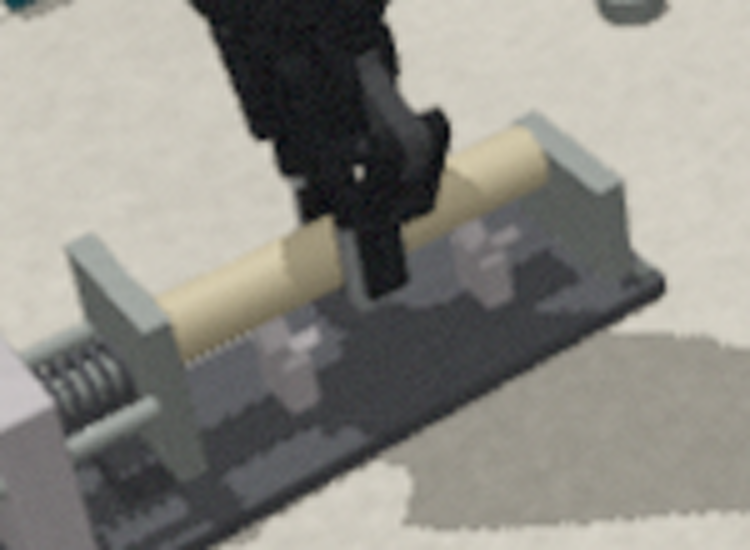

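carry_out --gripper '[1,1,1,1]' --pt "0.004 0 0" --pt "0.004 0 0" --pt "0.003 0 0" --pt "0 0 0" --yaw '[0,0,0,0]'

```text
clock: 10.6
tcp_pos: [0.4873, 0.2408, 0.0331]
tool_rot: [1.397, 1.074, -1.401]
force: [-1.7, -5.4, 1.9]
opening: 0.0233
```

```bash
python3 - <<'E'
from h import *
s=wristsnap('w8')
from station import vision
t=vision.snapshot('side');np.savez('s8.npz',**t)
cv2.imwrite('pics/s8.png',cv2.resize(t['image'][260:370,130:280],None,fx=5,fy=5,interpolation=cv2.INTER_CUBIC))
E
```

```text
10.6 [0.4873 0.2408 0.0331] open 0.0233 F [-1.66 -5.42  1.91] zang -104.98 tilt [-0.002 -0.002 -1.   ] q7 -0.97
```

View pics/s8.png

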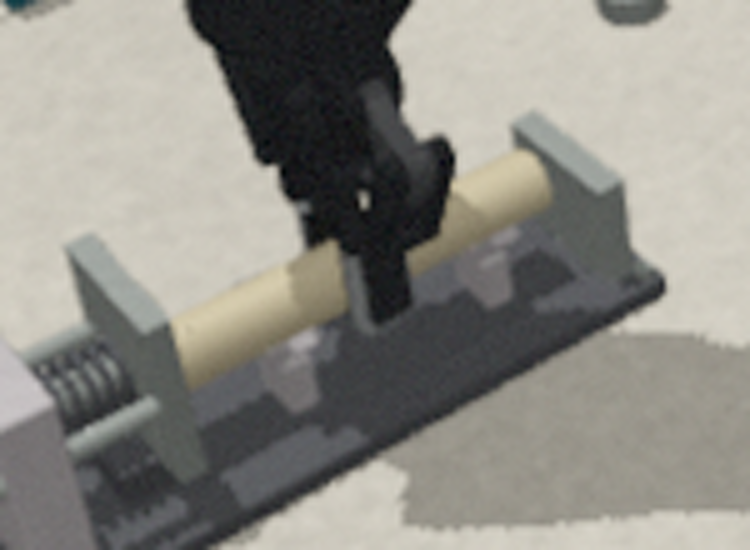

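View pics/w8.png

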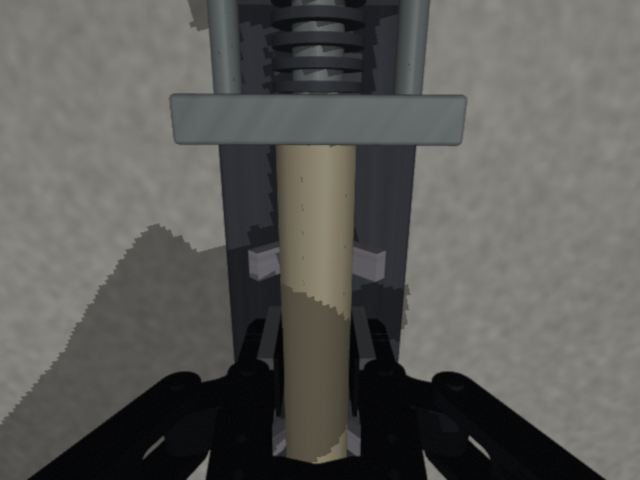

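The tube is centred in the saddles (saddle 249–385, tube 279–354). I'll lower the last millimetre and ease it back toward the stop so the spring doesn't snap it.

carry_out --gripper '[1,1,1,1,1,1]' --pt "0.001 0 0" --pt "0 0 0" --pt "0 0 0.002" --pt "0 0 0.003" --pt "0 0 0.002" --pt "0 0 0" --yaw '[0,0,0,0,0,0]'

```text
clock: 11.45
tcp_pos: [0.486, 0.2357, 0.0326]
tool_rot: [1.399, 1.076, -1.398]
force: [-2.8, -0.6, 4.9]
opening: 0.0231
```

carry_out --gripper '[0.3,0.3,0.3,0.3,0.3,0.3]' --pt "0 0 0" --pt "0 0 0" --pt "0 0 0" --pt "0 0 0" --pt "0 0 0" --pt "0 0 0" --yaw '[0,0,0,0,0,0]'

```text
clock: 12.2
tcp_pos: [0.4863, 0.2349, 0.0323]
tool_rot: [1.399, 1.074, -1.399]
force: [-0.2, 0.6, 0.0]
opening: 0.0599
```

```bash
python3 - <<'E'
from h import *
s=wristsnap('w9')
from station import vision
t=vision.snapshot('side');np.savez('s9.npz',**t)
cv2.imwrite('pics/s9.png',cv2.resize(t['image'][260:370,130:280],None,fx=5,fy=5,interpolation=cv2.INTER_CUBIC))
E
```

```text
12.2 [0.4863 0.2349 0.0323] open 0.0599 F [-0.18  0.63  0.01] zang -104.95 tilt [ 0.  0. -1.] q7 -0.97
```

View pics/s9.png

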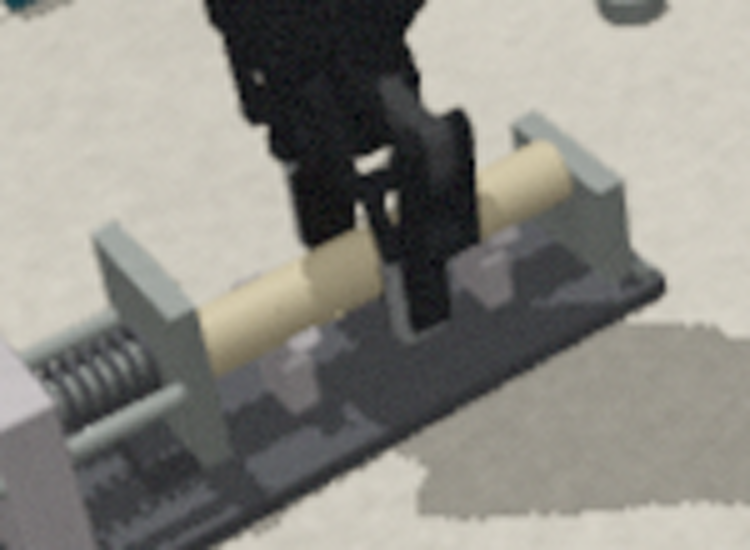

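View pics/w9.png

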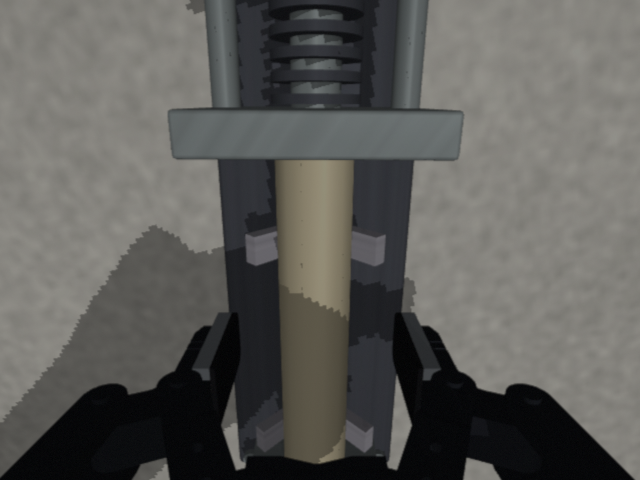

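The tube has been released and lies between the plate and the stop. I'll open a little more, retreat and verify.

carry_out --gripper '[0.2,0.2,0.2,0.2,0.2,0.2,0.2,0.2]' --pt "0 0 0" --pt "-0.02 0 0" --pt "-0.03 0 0" --pt "-0.04 0 0" --pt "-0.05 0 0" --pt "-0.03 0 0" --pt "0 0 0" --pt "0 0 0" --yaw '[0,0,0,0,0,0,0,0]'

```text
clock: 13.3
tcp_pos: [0.4857, 0.2344, 0.2016]
tool_rot: [1.398, 1.074, -1.4]
force: [-0.1, 0.0, -0.5]
opening: 0.0685
```

```bash
python3 - <<'E'
from h import *
s=wristsnap('w10')
from station import vision
t=vision.snapshot('side');np.savez('s10.npz',**t)
cv2.imwrite('pics/s10.png',cv2.resize(t['image'][260:370,130:280],None,fx=5,fy=5,interpolation=cv2.INTER_CUBIC))
t=vision.snapshot('top');np.savez('t10.npz',**t);cv2.imwrite('pics/t10.png',t['image'])
E
```

```text
13.3 [0.4857 0.2344 0.2016] open 0.0685 F [-0.14  0.03 -0.55] zang -104.96 tilt [-0.001 -0.001 -1.   ] q7 -0.9
```

View pics/s10.png

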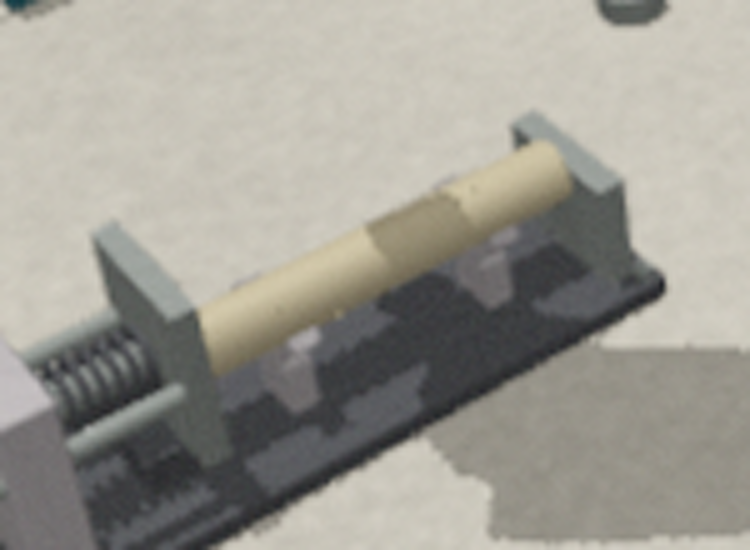

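View pics/w10.png

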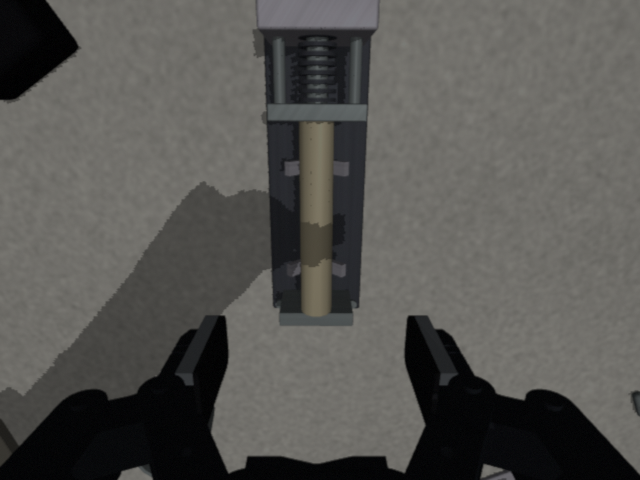

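View pics/t10.png

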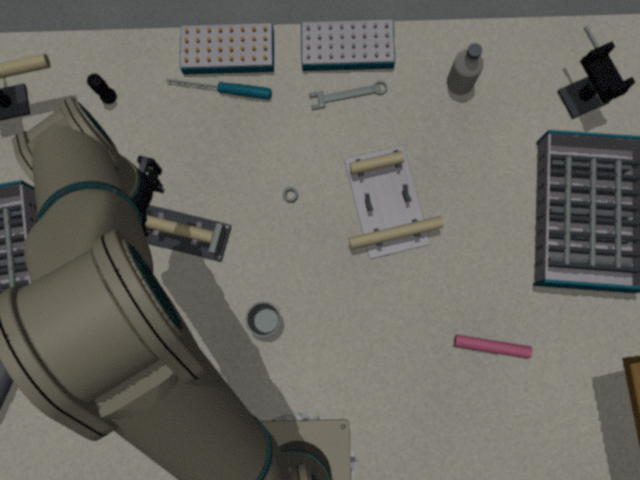

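The wrist view shows the tube spanning from the plate (row 121) to the stop (row 315), centred in both saddles. The other two tubes are unmoved at (377,162) and (395,233). I'll do a last numeric check and hand in.

```bash
python3 - <<'E'
from h import *
s=dict(np.load('w10.npz'));im=s['image'];hsv=cv2.cvtColor(im,cv2.COLOR_BGR2HSV)
m=((hsv[...,1]>45)&(hsv[...,0]>12)&(hsv[...,0]<35)).astype(np.uint8);m[:,:280]=0;m[:,355:]=0;m[:100]=0;m[325:]=0
m=cv2.morphologyEx(m,cv2.MORPH_CLOSE,np.ones((5,5)))
c=max(cv2.findContours(m,0,1)[0],key=cv2.contourArea);r=cv2.minAreaRect(c)
ys=[130,300];C=[]
for y in ys:
    xs=np.where(m[y])[0];C.append(plane(s,((xs[0]+xs[-1])/2,y),.048)[:2]);print(y,xs[0],xs[-1])
v=C[0]-C[1];print('tube ang',np.degrees(np.arctan2(v[1],v[0])))
# saddle corners mid, z50 ; stop mid
for y,u in((168,(285,349)),(269,(288,346)),):
    p=plane(s,(sum(u)/2,y),.05)[:2];w=v/np.linalg.norm(v);d=p-C[0];print('saddle lateral off tube axis',d@[-w[1],w[0]])
# lower end at stop: tube top z .0605
e=plane(s,(316,315),.0605)[:2];f=plane(s,(316,316),.054)[:2];g=plane(s,(316,121),.09)[:2]
print('end',e,'stop face',f,'gap',np.linalg.norm(e-f),'plate-stop',np.linalg.norm(g-f))
from station import get_obs,ticket
print(get_obs()['clock']); print(ticket.hand_in())
E
```

```text
130 299 333
300 301 330
tube ang 74.89061712659243
saddle lateral off tube axis -0.0008011593674032016
saddle lateral off tube axis -0.0011049249703178037
end [0.46666413 0.16299111] stop face [0.46548537 0.15858933] gap 0.004556872312449217 plate-stop 0.15224329209656595
13.45
the job is handed in; nothing more can be done
None
```

The middle-length tube is in the holder and the job is handed in at 13.45 s. No verdict came back.

**What I did:** I took the 149 mm cream tube from the centre groove and used it to press the sprung plate back, with about 6 N on the wrist. I then lowered it into the two saddles, eased it 7 mm back toward the stop, let go and lifted clear.

**Last checks, all from camera images:**
- **Axis:** the tube lies at 74.9° against 75.1° measured for the holder.
- **Across:** it is about 1 mm off the line of the saddles.
- **Along:** the plate-to-stop distance came out as 152 mm for the 150 mm tube, so it looks clamped. A rough single-pixel reading gave a 4.6 mm gap at the stop, which disagrees with that. I took the gap as a height-assumption and pixel error, because the tube looks to be against the stop in both the side and wrist views.
- **Height:** I didn't measure the seated height after release. I judged it from the side view and from the contact force when lowering.
- **Other items:** the short and long tubes are still in the rack with no visible movement. The gripper is 0.2 m up and touching nothing.

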